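Stack wedge ingots head to tail for the drying oven

ROBOT

A 6-joint arm with a two-finger parallel gripper is mounted at the origin on the work surface. World frame = base frame: x ahead of the robot, y to its left, z up, the work surface at z = 0. Lengths are in m, angles in degrees, forces in N, time in s.
With the tool pointing down it reaches from about 0.35 to 0.875 m from the base axis. Payload 4.2 kg.
Tool frame: the origin (TCP) lies midway between the tips of the shut fingers; the grasp point (between the pads) lies 19 mm behind it (r.grasp_offset is the distance from the TCP to the grasp point, in m); z points along the fingers, y is the direction in which the jaws open and shut (so a half turn about z gives the same grasp; the last joint's range is limited). The gripper opens to 87 mm and grips with 3 to 60 N. Pads are 19 mm wide; open, the fingers measure 117 mm over their backs; the gripper's body (75 mm by 190 mm) begins 51 mm behind the grasp point.
Start: joints at [-52.219, 22.042, 0.453, 0, -68.411, -14.817], TCP at [0.244, -0.575, 0.223] pointing down, gripper open.
Joint ranges: [-179.83, 179.83], [-69.29, 118.12], [-61.27, 80.66], [-181.25, 117.63], [-171.15, -9.14], [-177.46, 177.46]. Speed limits (degrees/s): [159.86, 159.86, 180, 180, 180, 180].

INTERFACE

Orientations are given as a 3x3 rotation matrix whose columns are the frame's x, y, z axes.
In Python, from station import r gives the robot as it stands.
- The arm moves only by the shell command python3 -m crank 'ROWS'. ROWS is JSON, a list of rows, each a list of 3 entries, a list of its own where there are three numbers: the closure, from -1 (fully open) to 1 (shut), so that 0 is half open, then the shift along the tool's x, y, z as a fraction of full scale, then the turn, a rotation vector about the tool's x, y, z as a fraction of full scale. In form: [[fingers, [dx, dy, dz], [wx, wy, wz]], ...]. A call has 1 to 8 rows; each row shifts and turns the commanded pose from where the row before left it, along the tool's axes as they then stand; what a row does not reach is not made up. Full scale, the value 1, is 100 mm for a shift and 45 degrees for a turn. A row lasts 1/10 s, in which the tool goes at most 50 mm and 8.59 degrees, less where a joint would pass 70% of its speed; a pose out of reach is approached as far as the arm can. A call with a number of a shift or a turn outside -1 to 1 is refused whole. A call with a gripper value outside its range is refused whole. The fingers move at their own pace and stop on an object; the grip force is fixed at half the most. Time passes only in rows, so rows that do not move let the fingers close. It gives the time, the measured TCP pose, the force and the opening at its end, in the units of the state.
- r.sense(): the state, without advancing time (a new reading comes with each control period).
- r.capture(name): name is "scene" or "top"; returns a dict with "img" (384x512x3 uint8, blue, green, red), "fx", "fy", "cx", "cy" (pixels), "dist" ([k1, k2, p1, p2, k3] as OpenCV has them; the pictures are not rectified), "R" (3x3) and "t" (3): a world point X has camera coordinates R X + t. Camera axes: x right, y down, z forward; pixel columns grow to the right and rows downward; lengths in m; the calibration is good to about 2 mm. A picture is of the moment at which its call begins. There is no depth.
- r.finish_job(): hands the job in, once; it reports no verdict.
The state is a dict: "time_s": time; "joints": joint angles; "joint_velocities": joint speeds; "effort": joint torques, N m; "tcp_pos": TCP position; "ee_rot": TCP orientation; "wrist_force": force on the tool from outside, world axes, zero at the start; "moment": the same for the moment, N m; "gripper_width": opening from 0.0 (shut) to 1.0 (fully open).
Only numpy, scipy, OpenCV 4.12 (cv2) and the standard library are available. Lean on these libraries where they do the work, as an engineer would, in place of code of your own. Each camera call takes 0.05 s, during which the arm holds its last target.

TASK

Add the next layer to the ingot stack on the oven tray: lay the red-banded ingot centred and crosswise on the flat top of the bottom layer, then lay the blue-banded ingot squarely on top of the red one, turned end for end (thick end over thin end) so that the top of the stack comes out level again. Leave both resting there freely.

Things in the scene. Friction and masses are not known exactly. Their poses are not given: they have to be found in the camera images.
- layer: Bottom layer of the stack, immovable, on a dark oven tray (170 x 150 x 6 mm): four plain aluminium ingots head to tail in two columns, a block 120 mm long (x) and 96 mm wide (y), flat top 56 mm above the bench. Origin: centre of the tray's underside, at bench height; x along the layer's ingots, z up. A crosswise ingot lies along y, either way round, and overhangs 12 mm at each end.
- red_ingot: Aluminium wedge ingot with a red band round its thick end: 120 mm long, 44 mm wide with upright sides, flat underside, top sloping from 30 mm high at the thick end to 20 mm at the thin end. Loose, lies on its underside, ~0.35 kg. Origin: centre of the underside; x towards the thick end, y across the width, z up. Lookalikes without a band: a copper wedge, a flat untapered aluminium bar.
- blue_ingot: As the red one, with a blue band round its thick end: 120 mm long, 44 mm wide with upright sides, flat underside, top sloping from 30 mm high at the thick end to 20 mm at the thin end. Loose, lies on its underside, ~0.35 kg. Origin: centre of the underside; x towards the thick end, y across the width, z up. Laid right, its underside rests on the red one's slope (4.8 degrees) and its top is level.
- blue_thick_end (a point): Centre of the blue-banded ingot's thick end face, 60 mm from its origin along its x and 15 mm up.
Not all that is in view belongs to the job. What is shaped like the red_ingot but yellow is not meant.

How it is judged (in metres and radians):
On the way:
1. the red-banded ingot lies centred and crosswise on the bottom layer, released (x of red_ingot in the frame of layer between -0.02 and 0.02 m and y of red_ingot in the frame of layer between -0.02 and 0.02 m and z of red_ingot in the frame of layer between 0.051 and 0.061 m and angle between the x axis of red_ingot and the y axis of layer, either way round below 0.21 rad and angle between red_ingot's own z axis and vertical below 0.05 rad and linear speed of red_ingot below 0.02 m/s and contact force between the fingers and red_ingot below 0.3 N), for 0.2 s.
At the end, for the whole second after the job is handed in: Red-banded ingot flat on the bottom layer, within 20 mm of centred on each axis and 12 degrees of crosswise; blue-banded one flat on the red, within 20 mm on each axis and 12 degrees of parallel, thick end over thin end, top level; both at rest, not touched by the fingers (all of step 1 and x of blue_ingot in the frame of red_ingot between -0.02 and 0.02 m and y of blue_ingot in the frame of red_ingot between -0.02 and 0.02 m and z of blue_ingot in the frame of red_ingot between 0.02 and 0.031 m and angle between the x axis of blue_ingot and the x axis of red_ingot, either way round below 0.24 rad and x of blue_thick_end in the frame of red_ingot below -0.03 m and angle between blue_ingot's own z axis and vertical between 0.05 and 0.12 rad and linear speed of blue_ingot below 0.02 m/s and contact force between the fingers and blue_ingot below 0.3 N and contact force between blue_ingot and red_ingot above 0.5 N).
It also fails if it takes over 51 s, if anything falls off the work surface, if the arm or the gripper's body presses on something with over 40 N, if the wrist force passes 120 N, or if a joint passes its speed limit or range.

## Working session

There is one attempt and no reset: what is moved stays moved. The work goes in short steps, Python scripts to look and compute and a shell command to move; the robot and the scene stay as the last step left them, time stands still between calls to the robot, and variables do not carry over. Pictures are saved under pics/ and viewed, and the job is handed in when it is done.

```bash
ls; mkdir -p pics; python3 - <<'E'
from station import r
import cv2
s=r.sense();print(s['time_s'],s['tcp_pos'],s['ee_rot'],s['gripper_width'])
for n in("scene","top"):
    c=r.capture(n);cv2.imwrite(f"pics/{n}0.png",c["img"]);print(n,{k:c[k] for k in c if k!="img"})
E
```

```text
pics
0.0 [ 0.24362765 -0.57488571  0.22145064] [[-9.20834909e-01 -3.89951505e-01 -9.45735358e-04]
 [-3.89952641e-01  9.20832735e-01  2.00276250e-03]
 [ 8.98838282e-05  2.21300562e-03 -9.99997547e-01]] 0.9992773025919194
scene {'fx': 422.9891325874203, 'fy': 422.9891325874203, 'cx': 255.33594800825728, 'cy': 195.1651075374143, 'dist': array([0.03420874, 0.        , 0.        , 0.        , 0.        ]), 'R': array([[-0.47486484,  0.87993349, -0.01484747],
       [ 0.68745895,  0.36035518, -0.63051117],
       [-0.54945753, -0.3096146 , -0.77603816]]), 't': array([ 0.26629992, -0.28780408,  1.33850397])}
top {'fx': 445.69410932456316, 'fy': 445.69410932456316, 'cx': 255.51881240585115, 'cy': 193.165620735538, 'dist': array([-0.14765749,  0.        ,  0.        ,  0.        ,  0.        ]), 'R': array([[ 0.02750462, -0.99961374,  0.0039833 ],
       [-0.99648365, -0.02773355, -0.07906447],
       [ 0.0791444 , -0.00179466, -0.99686155]]), 't': array([-0.02676666,  0.47916756,  1.25738716])}
```

View pics/scene0.png

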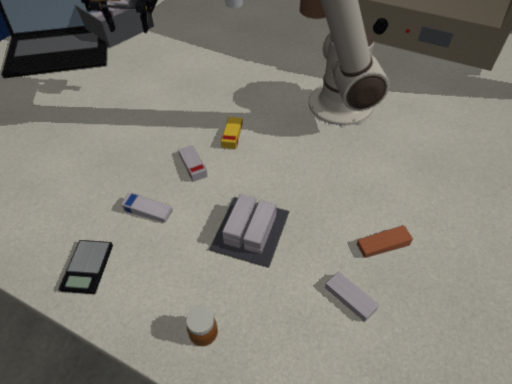

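View pics/top0.png

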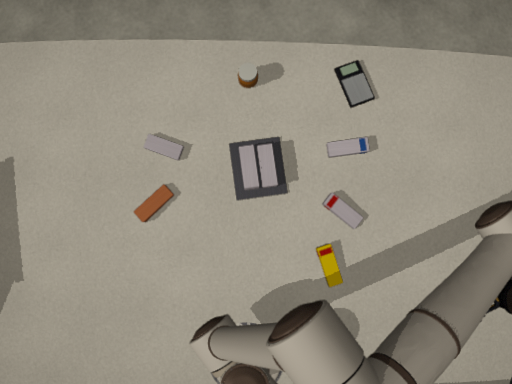

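Top view: layer is at about (258,167). The red-banded ingot is at (343,210) with its band upper-left, and the blue one is at (348,147) with its band on the right. I'll enlarge these areas to measure them.

```bash
python3 - <<'E'
import cv2
im=cv2.imread("pics/top0.png")
c=im[125:240,220:380]; cv2.imwrite("pics/topz.png",cv2.resize(c,None,fx=5,fy=5,interpolation=cv2.INTER_CUBIC))
im=cv2.imread("pics/scene0.png")
c=im[135:270,115:295]; cv2.imwrite("pics/scenez.png",cv2.resize(c,None,fx=4.4,fy=4.4,interpolation=cv2.INTER_CUBIC))
E
```

```text
(no output)
```

View pics/topz.png

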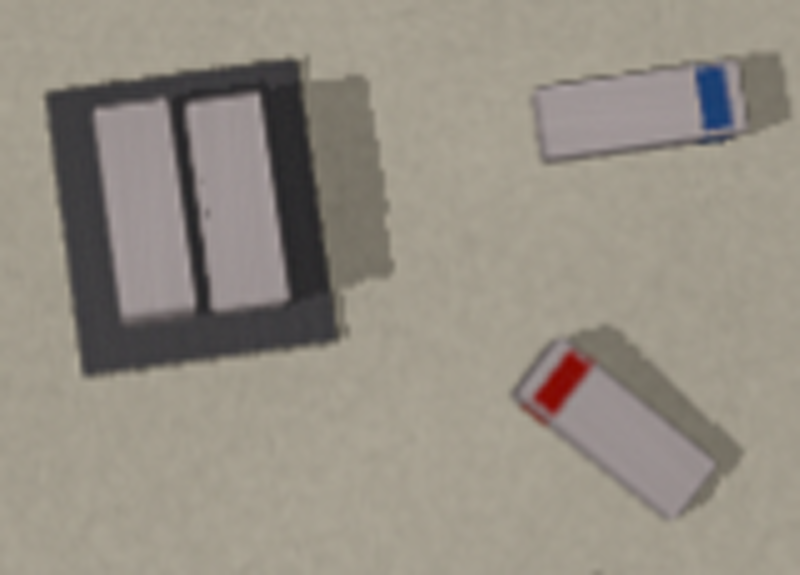

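View pics/scenez.png

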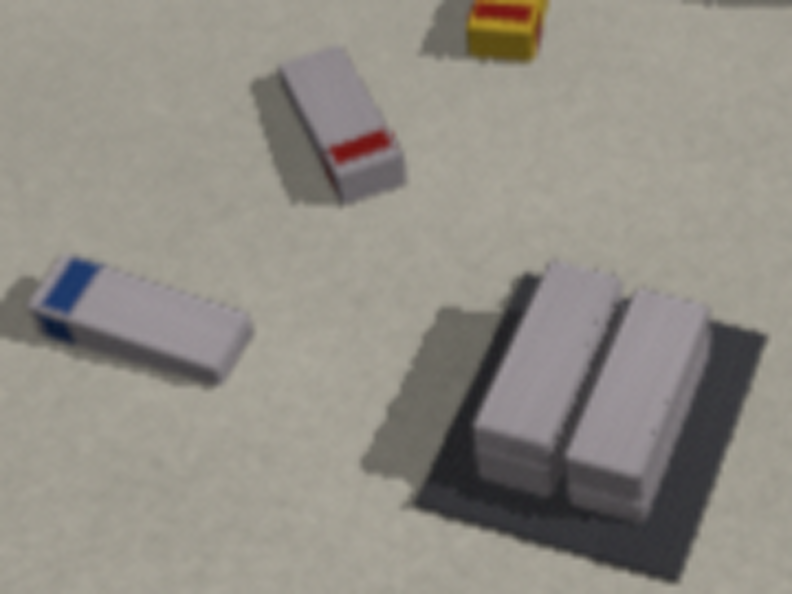

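```bash
cat > h.py <<'E'
import numpy as np,cv2
from scipy.optimize import minimize
from scipy.spatial.transform import Rotation as Ro
def proj(c,P):
    return cv2.projectPoints(np.asarray(P,float),cv2.Rodrigues(c['R'])[0],c['t'],np.array([[c['fx'],0,c['cx']],[0,c['fy'],c['cy']],[0,0,1.]]),c['dist'])[0][:,0]
W=np.array([[s*.06,q*.022,z] for s,zt in((1,.03),(-1,.02)) for q in(1,-1) for z in(0,zt)])
L=np.array([[a*.06,b*.048,z] for a in(1,-1) for b in(1,-1) for z in(.006,.056)])
def world(M,p,z=0): 
    return M@Ro.from_euler('z',p[2]).as_matrix().T+[p[0],p[1],z]
def score(im): # per-pixel: blue minus red, ingot aluminium higher than bench
    f=im.astype(float); f=cv2.GaussianBlur(f,(0,0),.7)
    return f
S=4
def hullmask(c,P,shape):
    h=cv2.convexHull(proj(c,P).astype(np.float32))
    m=np.zeros((shape[0]*S,shape[1]*S),np.uint8)
    cv2.fillConvexPoly(m,np.round(((h+.5)*S-.5)*16).astype(np.int32),1,shift=4)
    return m.reshape(shape[0],S,shape[1],S).mean((1,3))
E
python3 - <<'E'
from h import *
for n,pts in(("top",[(348,147),(363,145),(333,202),(345,211),(300,200),(372,140),(290,170),(240,165),(235,150)]),("scene",[(192,160),(150,208),(250,215),(180,225),(205,235)])):
    im=cv2.imread(f"pics/{n}0.png")
    for p in pts: print(n,p,im[p[1],p[0]])
E
```

```text
top (348, 147) [151 151 160]
top (363, 145) [112  64  28]
top (333, 202) [  8  14 130]
top (345, 211) [145 145 154]
top (300, 200) [141 156 162]
top (372, 140) [102 115 120]
top (290, 170) [102 114 120]
top (240, 165) [74 72 76]
top (235, 150) [62 59 60]
scene (192, 160) [142 137 143]
scene (150, 208) [151 146 153]
scene (250, 215) [74 72 75]
scene (180, 225) [150 162 165]
scene (205, 235) [100 107 110]
```

```bash
cat >> h.py <<'E'
T=np.array([[a*.085,b*.075,z] for a in(1,-1) for b in(1,-1) for z in(0,.006)])
def mask(n,im):
    f=cv2.GaussianBlur(im.astype(float),(0,0),.5)+1
    g=f[...,1]/f[...,0]; th,k=((1.05,.02) if n=="top" else (1.02,.02))
    m=np.clip((th-g)/k*.5+.5,0,1)
    m=np.maximum(m,(f[...,2]>1.8*f[...,1])*1.)
    return m
def seg(n,im,seed):
    m=mask(n,im); b=(m>.5).astype(np.uint8)
    b=cv2.morphologyEx(b,cv2.MORPH_CLOSE,np.ones((3,3),np.uint8)); b=cv2.morphologyEx(b,cv2.MORPH_OPEN,np.ones((3,3),np.uint8))
    _,l=cv2.connectedComponents(b); return (l==l[seed[1],seed[0]])*1.
def fit(cams,masks,models,p0,z=0):
    def cost(p,ns=None):
        c=0
        for n in (ns or cams):
            h=np.max([hullmask(cams[n],world(M,p,z),masks[n].shape) for M in models],0)
            c+=np.abs(h-masks[n]).sum()/masks[n].sum()
        return c
    out=[]
    for ns in(None,["top"],["scene"]):
        if ns and ns[0] not in cams: continue
        best=None;p=np.array(p0,float)
        for k in range(3):
            sx=np.array([[0,0,0],[.012,0,0],[0,.012,0],[0,0,.15]])/(2**k)
            q=minimize(cost,p,args=(ns,),method='Nelder-Mead',options=dict(initial_simplex=p+sx,maxiter=120)); p=q.x
        out.append((ns,p,q.fun))
    return out
def ray(c,uv,z):
    K=np.array([[c['fx'],0,c['cx']],[0,c['fy'],c['cy']],[0,0,1.]])
    x=cv2.undistortPoints(np.array([[uv]],float),K,c['dist'])[0,0]
    d=c['R'].T@[x[0],x[1],1]; o=-c['R'].T@c['t']; return (o+d*(z-o[2])/d[2])[:2]
E
cat > cal.py <<'E'
from station import r
import pickle
cams={n:r.capture(n) for n in("top","scene")}
pickle.dump(cams,open("cams.pkl","wb"))
E
python3 cal.py; time python3 - <<'E'
from h import *
import pickle
cams=pickle.load(open("cams.pkl","rb"))
sh={n:c["img"].shape[:2] for n,c in cams.items()}
c=cams["top"]
for name,seeds,models,uv,band,z in(("blue",((348,147),(150,208)),[W],(348,147),(363,145),.025),("red",((345,211),(192,160)),[W],(343,210),(331,202),.025),("layer",((240,165),(250,215)),[T,L],(258,167),(258,120),.02)):
    ms={n:seg(n,cams[n]["img"],s) for n,s in zip(("top","scene"),seeds)}
    a=ray(c,uv,z);b=ray(c,band,z);p0=[*a,np.arctan2(*(b-a)[::-1])]
    print(name,[m.sum() for m in ms.values()],np.round(p0,3))
    for ns,p,f in fit(cams,ms,models,p0): print("  ",ns,np.round(p[:2],4),round(np.degrees(p[2]),2),round(f,3))
l=np.array([ray(c,((x+.5)/5-.5+220,(y+.5)/5-.5+125),.056) for x,y in((93,107),(263,93),(290,302),(121,322))]);print(l,l.mean(0))
E
```

```text
blue [np.float64(641.0), np.float64(879.0)] [ 0.621 -0.278 -1.403]
   None [ 0.6232 -0.2781] -81.25 0.233
   ['top'] [ 0.6234 -0.2786] -80.96 0.098
   ['scene'] [ 0.622  -0.2784] -82.01 0.128
red [np.float64(635.0), np.float64(571.0)] [ 0.438 -0.265  1.01 ]
   None [ 0.4373 -0.266 ] 52.11 0.241
   ['top'] [ 0.4374 -0.2655] 53.06 0.103
   ['scene'] [ 0.4356 -0.2672] 52.06 0.132
layer [np.float64(2858.0), np.float64(3587.0)] [ 0.555 -0.019  0.027]
   None [ 0.5543 -0.0186] 8.74 0.123
   ['top'] [ 0.5554 -0.0175] 9.35 0.055
   ['scene'] [ 0.552  -0.0196] 8.98 0.063
[[ 0.60829385  0.03885239]
 [ 0.61898046 -0.05644647]
 [ 0.5013164  -0.07431094]
 [ 0.48750573  0.01948308]] [ 0.55402411 -0.01810548]
real	1m46.654s
user	1m39.747s
sys	0m2.090s
```

```bash
cat > d.py <<'E'
import sys,numpy as np
from station import r
from scipy.spatial.transform import Rotation as Ro
x,y,z,yaw=map(float,sys.argv[1:5]); dip=float(sys.argv[5]) if len(sys.argv)>5 else 0
s=r.sense();R=np.array(s['ee_rot'])
a=np.radians(yaw);T=np.array([[np.cos(a),np.sin(a),0],[np.sin(a),-np.cos(a),0],[0,0,-1]])
T=T@Ro.from_rotvec([0,-np.radians(dip),0]).as_matrix()
print(s['time_s'],np.round(s['tcp_pos'],4),"w",round(s['gripper_width'],3),"F",np.round(s['wrist_force'],1),"j",np.round(s['joints'],0))
print("shift",np.round(R.T@(np.array([x,y,z])-s['tcp_pos'])/.1,3),"turn",np.round(Ro.from_matrix(R.T@T).as_rotvec(degrees=True)/45,3))
E
python3 d.py .4394 -.2628 .12 -127.7
```

```text
0.2 [ 0.2437 -0.5751  0.2219] w 1.003 F [-0.4 -0.5  0.8] j [-52.  22.   0.  -0. -68. -15.]
shift [-3.02   2.111  1.021] turn [ 0.002  0.    -0.652]
```

```bash
python3 -m crank '[[-0.5,[-0.3,0.21,0],[0,0,0]],[-0.5,[-0.3,0.21,0],[0,0,0]],[-0.5,[-0.3,0.21,0],[0,0,0]],[-0.5,[-0.3,0.21,0],[0,0,0]],[-0.5,[-0.3,0.21,0],[0,0,0]],[-0.5,[-0.3,0.21,0],[0,0,0]],[-0.5,[-0.3,0.21,0],[0,0,0]],[-0.5,[-0.3,0.21,0],[0,0,0]]]'; python3 -m crank '[[-0.5,[-0.3,0.21,0],[0,0,0]],[-0.5,[-0.3,0.21,0],[0,0,0]],[-0.5,[0,0,0.1],[0,0,-0.16]],[-0.5,[0,0,0.1],[0,0,-0.16]],[-0.5,[0,0,0.1],[0,0,-0.16]],[-0.5,[0,0,0.1],[0,0,-0.16]],[-0.5,[0,0,0],[0,0,0]]]'; python3 d.py .4394 -.2628 .12 -127.7
```

```text
time_s: 1.0
tcp_pos: [0.3998, -0.3257, 0.2225]
ee_rot: [[-0.921, -0.39, 0.0], [-0.39, 0.921, 0.0], [-0.0, 0.0, -1.0]]
wrist_force: [1.2, 0.9, -0.2]
gripper_width: 0.754
time_s: 1.7
tcp_pos: [0.4371, -0.2646, 0.1811]
ee_rot: [[-0.619, -0.785, -0.003], [-0.785, 0.619, 0.001], [0.001, 0.003, -1.0]]
wrist_force: [1.4, 0.7, -0.2]
gripper_width: 0.75
1.7 [ 0.4371 -0.2646  0.1811] w 0.75 F [ 1.4  0.7 -0.2] j [-13.  13. -19.  -0. -58. -25.]
shift [-0.029 -0.009  0.611] turn [ 0.004 -0.001 -0.012]
```

```bash
python3 -m crank '[[-0.5,[-0.03,-0.01,0.3],[0,0,-0.012]],[-0.5,[0,0,0.3],[0,0,0]],[-0.5,[0,0,0.3],[0,0,0]],[-0.5,[0,0,0.3],[0,0,0]],[-0.5,[0,0,0],[0,0,0]]]'; python3 d.py .4394 -.2628 .006 -127.7; python3 - <<'E'
from station import r
import cv2
for n in("scene","top"): cv2.imwrite(f"pics/{n}1.png",cv2.resize(r.capture(n)["img"][100:292,100:420],None,fx=2.5,fy=2.5))
E
```

```text
time_s: 2.2
tcp_pos: [0.438, -0.2625, 0.0595]
ee_rot: [[-0.614, -0.789, -0.008], [-0.789, 0.614, 0.003], [0.003, 0.008, -1.0]]
wrist_force: [-0.7, 0.2, -0.6]
gripper_width: 0.749
2.2 [ 0.438  -0.2625  0.0595] w 0.749 F [-0.7  0.2 -0.6] j [-13.  22. -27.  -0. -41. -25.]
shift [-0.008 -0.017  0.535] turn [ 0.01  -0.004 -0.004]
```

View pics/scene1.png

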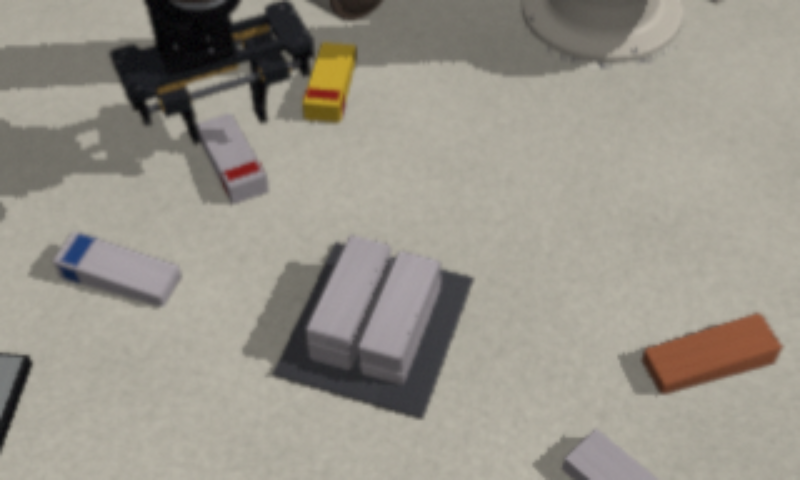

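View pics/top1.png

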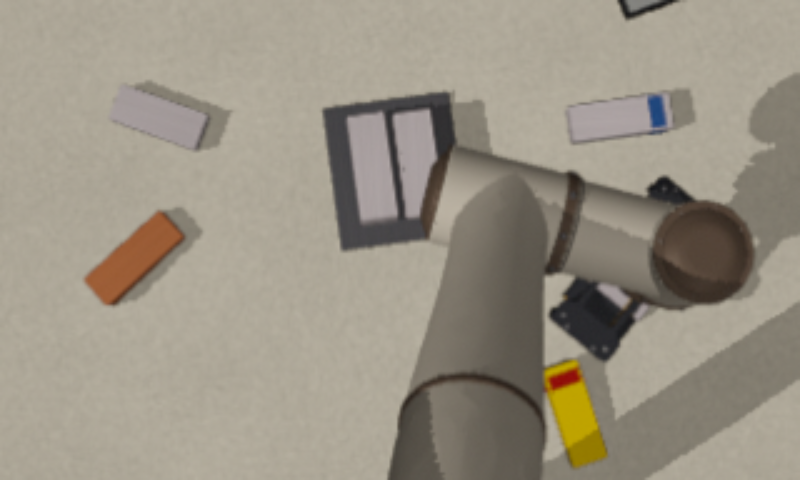

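The fingers straddle the red ingot (scene crop: fingers at about (195,130) and (262,115)), so I'm descending and gripping.

```bash
python3 -m crank '[[-0.5,[-0.01,-0.017,0.2],[0.01,-0.004,0]],[-0.5,[0,0,0.2],[0,0,0]],[-0.5,[0,0,0.12],[0,0,0]],[-0.5,[0,0,0],[0,0,0]]]';python3 d.py .4394 -.2628 .006 -127.7
```

```text
time_s: 2.7
tcp_pos: [0.4431, -0.2637, 0.0106]
ee_rot: [[-0.612, -0.791, 0.008], [-0.791, 0.612, -0.002], [-0.003, -0.007, -1.0]]
wrist_force: [-0.7, 0.3, 0.5]
gripper_width: 0.751
2.7 [ 0.4431 -0.2637  0.0106] w 0.751 F [-0.7  0.3  0.5] j [-13.  26. -30.   0. -34. -25.]
shift [0.016 0.035 0.046] turn [-0.009  0.004 -0.001]
```

```bash
python3 -m crank '[[-0.5,[0.01,0.03,0.04],[-0.008,0.004,0]],[-0.5,[0,0,0],[0,0,0]]]';python3 d.py .4394 -.2628 .006 -127.7; python3 -m crank '[[1,[0,0,0],[0,0,0]],[1,[0,0,0],[0,0,0]],[1,[0,0,0],[0,0,0]],[1,[0,0,0],[0,0,0]],[1,[0,0,0],[0,0,0]],[1,[0,0,0],[0,0,0]]]';python3 d.py .4394 -.2628 .006 -127.7
```

```text
time_s: 2.9
tcp_pos: [0.4404, -0.2627, 0.0072]
ee_rot: [[-0.612, -0.791, 0.002], [-0.791, 0.612, -0.001], [-0.0, -0.002, -1.0]]
wrist_force: [-0.2, 0.5, -0.5]
gripper_width: 0.746
2.9 [ 0.4404 -0.2627  0.0072] w 0.746 F [-0.2  0.5 -0.5] j [-13.  27. -30.   0. -33. -25.]
shift [0.007 0.007 0.012] turn [-0.003  0.    -0.   ]
time_s: 3.5
tcp_pos: [0.4403, -0.2627, 0.0068]
ee_rot: [[-0.611, -0.791, 0.002], [-0.791, 0.611, -0.001], [-0.0, -0.002, -1.0]]
wrist_force: [-0.2, -1.1, 2.9]
gripper_width: 0.506
3.5 [ 0.4403 -0.2627  0.0068] w 0.506 F [-0.2 -1.1  2.9] j [-13.  27. -30.   0. -33. -25.]
shift [0.007 0.007 0.008] turn [-0.003  0.     0.   ]
```

```bash
python3 -m crank '[[1,[0,0,-0.15],[0,0,0]],[1,[0,0,-0.25],[0,0,0]],[1,[0,0,-0.3],[0,0,0]],[1,[0,0,-0.3],[0,0,0]],[1,[0,0,-0.2],[0,0,0]],[1,[0,0,0],[0,0,0]]]';python3 d.py .5534 -.014 .13 -81
```

```text
time_s: 4.1
tcp_pos: [0.4411, -0.2627, 0.1285]
ee_rot: [[-0.611, -0.791, 0.006], [-0.791, 0.611, -0.002], [-0.002, -0.006, -1.0]]
wrist_force: [1.6, -0.1, -4.2]
gripper_width: 0.504
4.1 [ 0.4411 -0.2627  0.1285] w 0.504 F [ 1.6 -0.1 -4.2] j [-13.  16. -23.   0. -50. -25.]
shift [-2.655  0.632 -0.014] turn [-8.000e-03 -1.000e-03 -1.037e+00]
```

```bash
python3 -m crank '[[1,[-0.2,0.05,0],[0,0,0]],[1,[-0.35,0.085,0],[0,0,0]],[1,[-0.35,0.085,0],[0,0,0]],[1,[-0.35,0.085,0],[0,0,0]],[1,[-0.35,0.08,0],[0,0,0]],[1,[-0.35,0.08,0],[0,0,0]],[1,[-0.35,0.08,0],[0,0,0]],[1,[-0.35,0.08,0],[0,0,0]]]'; python3 -m crank '[[1,[0,0,0],[0,0,-0.13]],[1,[0,0,0],[0,0,-0.13]],[1,[0,0,0],[0,0,-0.13]],[1,[0,0,0],[0,0,-0.13]],[1,[0,0,0],[0,0,-0.13]],[1,[0,0,0],[0,0,-0.13]],[1,[0,0,0],[0,0,-0.13]],[1,[0,0,0],[0,0,-0.13]]]';python3 d.py .5534 -.014 .13 -81; python3 -m crank '[[1,[0,0,0],[0,0,0]],[1,[0,0,0],[0,0,0]]]';python3 d.py .5534 -.014 .13 -81
```

```text
time_s: 4.9
tcp_pos: [0.5511, -0.0133, 0.1236]
ee_rot: [[-0.612, -0.791, -0.004], [-0.791, 0.612, -0.001], [0.003, 0.002, -1.0]]
wrist_force: [-0.2, -0.6, -4.3]
gripper_width: 0.503
time_s: 5.7
tcp_pos: [0.5506, -0.0147, 0.1234]
ee_rot: [[0.162, -0.987, -0.004], [-0.987, -0.162, -0.001], [0.001, 0.004, -1.0]]
wrist_force: [0.2, -1.1, -4.0]
gripper_width: 0.503
5.7 [ 0.5506 -0.0147  0.1234] w 0.503 F [ 0.2 -1.1 -4. ] j [ 15.  20. -18.   0. -52.  -6.]
shift [-0.003 -0.029 -0.066] turn [ 0.006 -0.001  0.007]
time_s: 5.9
tcp_pos: [0.5513, -0.0147, 0.1246]
ee_rot: [[0.156, -0.988, -0.002], [-0.988, -0.156, -0.001], [0.001, 0.002, -1.0]]
wrist_force: [-0.1, 0.0, -3.7]
gripper_width: 0.505
5.9 [ 0.5513 -0.0147  0.1246] w 0.505 F [-0.1  0.  -3.7] j [ 15.  20. -18.   0. -52.  -6.]
shift [-0.004 -0.021 -0.054] turn [ 0.003 -0.001 -0.001]
```

```bash
python3 - <<'E'
from station import r
import cv2
cv2.imwrite("pics/scene2.png",cv2.resize(r.capture("scene")["img"][100:292,100:420],None,fx=2.5,fy=2.5))
E
python3 -m crank '[[1,[0,-0.02,0.2],[0.003,0,0]],[1,[0,0,0.2],[0,0,0]],[1,[0,0,0.1],[0,0,0]],[1,[0,0,0.06],[0,0,0]],[1,[0,0,0],[0,0,0]]]';python3 d.py .5534 -.014 .063 -81
```

```text
time_s: 6.45
tcp_pos: [0.5543, -0.0144, 0.0698]
ee_rot: [[0.158, -0.987, 0.002], [-0.987, -0.158, -0.001], [0.001, -0.002, -1.0]]
wrist_force: [-0.6, -0.5, -3.3]
gripper_width: 0.506
6.45 [ 0.5543 -0.0144  0.0698] w 0.506 F [-0.6 -0.5 -3.3] j [ 15.  24. -21.   0. -45.  -6.]
shift [-0.005  0.009  0.068] turn [-0.002 -0.002  0.002]
```

View pics/scene2.png

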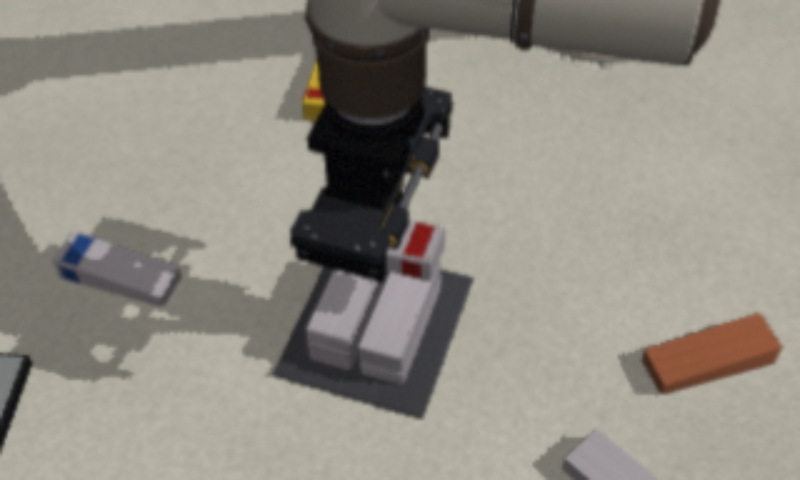

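Red is held level over the layer with its band at about (420,245) in the crop. I'm lowering it the last 6 mm.

```bash
python3 -m crank '[[1,[0,0,0.04],[0,0,0]],[1,[0,0,0.015],[0,0,0]],[1,[0,0,0],[0,0,0]]]';python3 d.py .5534 -.014 .063 -81
```

```text
time_s: 6.75
tcp_pos: [0.5548, -0.0143, 0.0652]
ee_rot: [[0.158, -0.987, 0.004], [-0.987, -0.158, -0.0], [0.001, -0.004, -1.0]]
wrist_force: [-0.6, -0.5, -4.1]
gripper_width: 0.503
6.75 [ 0.5548 -0.0143  0.0652] w 0.503 F [-0.6 -0.5 -4.1] j [ 15.  25. -21.   0. -44.  -6.]
shift [-0.005  0.013  0.022] turn [-0.005 -0.001  0.002]
```

```bash
python3 -m crank '[[1,[0,0,0.015],[-0.004,0,0]],[1,[0,0,0],[0,0,0]]]';python3 -m crank '[[1,[0,0,0.01],[0,0,0]],[1,[0,0,0],[0,0,0]]]'
```

```text
time_s: 6.95
tcp_pos: [0.5548, -0.0143, 0.0636]
ee_rot: [[0.158, -0.987, 0.001], [-0.987, -0.158, -0.001], [0.001, -0.001, -1.0]]
wrist_force: [0.5, 0.1, -4.3]
gripper_width: 0.507
time_s: 7.15
tcp_pos: [0.5549, -0.0142, 0.0628]
ee_rot: [[0.159, -0.987, 0.001], [-0.987, -0.159, -0.001], [0.001, -0.001, -1.0]]
wrist_force: [-1.5, 0.6, -1.8]
gripper_width: 0.504
```

Contact: the load is coming off the wrist. Releasing to -0.5, then up.

```bash
python3 -m crank '[[-0.5,[0,0,0],[0,0,0]],[-0.5,[0,0,0],[0,0,0]],[-0.5,[0,0,0],[0,0,0]],[-0.5,[0,0,0],[0,0,0]],[-0.5,[0,0,-0.2],[0,0,0]],[-0.5,[0,0,-0.4],[0,0,0]],[-0.5,[0,0,-0.4],[0,0,0]]]';python3 d.py .6236 -.282 .15 -81.3
```

```text
time_s: 7.85
tcp_pos: [0.5541, -0.0144, 0.1631]
ee_rot: [[0.158, -0.987, -0.001], [-0.987, -0.158, -0.002], [0.002, 0.002, -1.0]]
wrist_force: [0.4, 0.9, -0.4]
gripper_width: 0.748
7.85 [ 0.5541 -0.0144  0.1631] w 0.748 F [ 0.4  0.9 -0.4] j [ 15.  18. -15.   0. -57.  -6.]
shift [ 2.752 -0.262  0.135] turn [ 0.002 -0.002  0.009]
```

```bash
python3 -m crank '[[-0.5,[0.34,-0.032,0],[0,0,0]],[-0.5,[0.34,-0.032,0],[0,0,0]],[-0.5,[0.35,-0.033,0],[0,0,0]],[-0.5,[0.35,-0.033,0],[0,0,0]],[-0.5,[0.35,-0.033,0],[0,0,0]],[-0.5,[0.35,-0.033,0],[0,0,0]],[-0.5,[0.34,-0.033,0],[0,0,0]],[-0.5,[0.33,-0.033,0],[0,0,0.009]]]'; python3 -m crank '[[-0.5,[0,0,0.4],[0,0,0]],[-0.5,[0,0,0.3],[0,0,0]],[-0.5,[0,0,0.2],[0,0,0]],[-0.5,[0,0,0],[0,0,0]]]'; python3 d.py .6236 -.282 .007 -81.3
cat > look.py <<'E'
import sys,cv2,pickle
from station import r
cams={n:r.capture(n) for n in("top","scene")}
pickle.dump(cams,open(f"cams{sys.argv[1]}.pkl","wb"))
for n in cams: cv2.imwrite(f"pics/{n}{sys.argv[1]}.png",cv2.resize(cams[n]["img"][100:292,100:420],None,fx=2.5,fy=2.5))
E
python3 look.py 3
```

```text
time_s: 8.65
tcp_pos: [0.6242, -0.2831, 0.1627]
ee_rot: [[0.151, -0.989, 0.0], [-0.989, -0.151, -0.001], [0.001, -0.0, -1.0]]
wrist_force: [0.3, 0.6, 0.8]
gripper_width: 0.752
time_s: 9.05
tcp_pos: [0.6215, -0.2811, 0.0687]
ee_rot: [[0.15, -0.989, -0.007], [-0.989, -0.15, 0.001], [-0.002, 0.007, -1.0]]
wrist_force: [-1.2, 0.4, -0.3]
gripper_width: 0.75
9.05 [ 0.6215 -0.2811  0.0687] w 0.75 F [-1.2  0.4 -0.3] j [-11.  35.  -1.   0. -54.  19.]
shift [ 0.013 -0.024  0.617] turn [ 0.009  0.003 -0.001]
```

View pics/scene3.png

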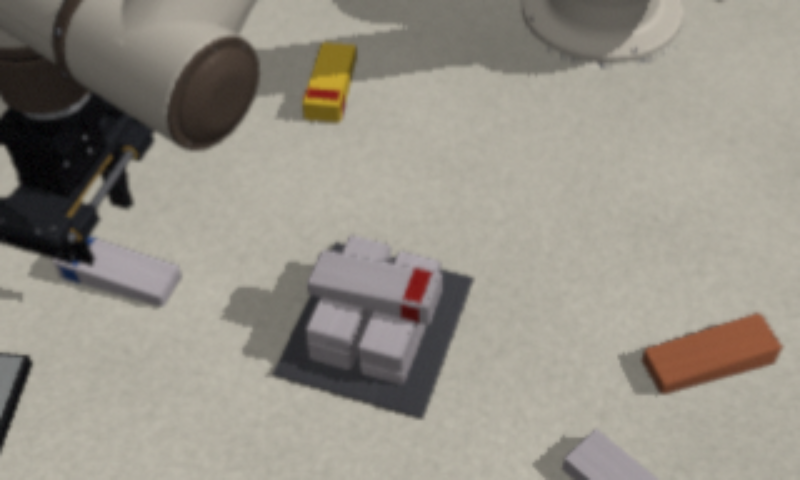

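View pics/top3.png

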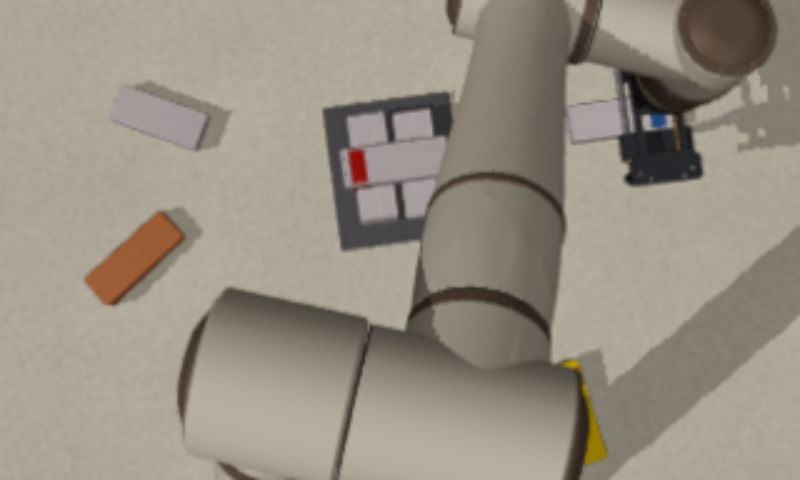

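Red lies crosswise on the layer with its band left in the top crop at (357,167). The gripper is over blue at about (620,118). Descending.

```bash
python3 -m crank '[[-0.5,[0.013,-0.01,0.2],[0.005,0.003,0]],[-0.5,[0,0,0.2],[0,0,0]],[-0.5,[0,0,0.13],[0,0,0]],[-0.5,[0,0,0.04],[0,0,0]],[-0.5,[0,0,0],[0,0,0]],[-0.5,[0,0,0],[0,0,0]]]'; python3 d.py .6236 -.282 .007 -81.3
```

```text
time_s: 9.75
tcp_pos: [0.6264, -0.2832, 0.0171]
ee_rot: [[0.152, -0.988, 0.007], [-0.988, -0.152, -0.004], [0.005, -0.006, -1.0]]
wrist_force: [0.2, -0.6, 0.1]
gripper_width: 0.753
9.75 [ 0.6264 -0.2832  0.0171] w 0.753 F [ 0.2 -0.6  0.1] j [-11.  38.  -3.   0. -48.  19.]
shift [-0.016  0.026  0.101] turn [-0.008 -0.006  0.001]
```

```bash
python3 -m crank '[[-0.5,[-0.016,0.026,0.08],[-0.008,-0.006,0]],[-0.5,[0,0,0.02],[0,0,0]],[-0.5,[0,0,0],[0,0,0]]]'; python3 d.py .6236 -.282 .007 -81.3
```

```text
time_s: 10.05
tcp_pos: [0.6222, -0.2817, 0.0053]
ee_rot: [[0.151, -0.989, -0.003], [-0.989, -0.151, 0.001], [-0.002, 0.003, -1.0]]
wrist_force: [-0.2, -0.2, 0.1]
gripper_width: 0.751
10.05 [ 0.6222 -0.2817  0.0053] w 0.751 F [-0.2 -0.2  0.1] j [-11.  39.  -4.  -0. -47.  20.]
shift [ 0.005 -0.013 -0.017] turn [ 0.004  0.002 -0.   ]
```

Close, lift, and meanwhile measure the placed red one.

```bash
python3 -m crank '[[1,[0,0,0],[0,0,0]],[1,[0,0,0],[0,0,0]],[1,[0,0,0],[0,0,0]],[1,[0,0,0],[0,0,0]],[1,[0,0,0],[0,0,0]],[1,[0,0,0],[0,0,0]]]';  python3 d.py .6236 -.282 .007 -81.3; python3 -m crank '[[1,[0,0,-0.15],[0,0,0]],[1,[0,0,-0.3],[0,0,0]],[1,[0,0,-0.35],[0,0,0]],[1,[0,0,-0.35],[0,0,0]],[1,[0,0,-0.2],[0,0,0]],[1,[0,0,0],[0,0,0]]]';python3 d.py .5534 -.020 .14 -81
python3 - <<'E'
from h import *
import pickle
c=pickle.load(open("cams3.pkl","rb"))["scene"]
# mark candidate red pose in scene
im=c["img"].copy()
big=cv2.resize(im[170:290,180:320],None,fx=5,fy=5,interpolation=cv2.INTER_CUBIC)
for p,col in(((.554,-.018,np.radians(99)),(0,255,0)),):
    q=proj(c,world(W,p,.056)); q=((q-[180,170]+.5)*5-.5).astype(int)
    for i,j in((0,1),(2,3),(4,5),(6,7),(0,2),(1,3),(4,6),(5,7),(0,4),(1,5),(2,6),(3,7)): cv2.line(big,tuple(map(int,q[i])),tuple(map(int,q[j])),col,1)
cv2.imwrite("pics/red_fit.png",big)
E
```

```text
time_s: 10.65
tcp_pos: [0.6231, -0.2818, 0.0059]
ee_rot: [[0.151, -0.988, -0.001], [-0.988, -0.151, 0.001], [-0.001, 0.001, -1.0]]
wrist_force: [1.6, -0.1, -1.2]
gripper_width: 0.505
10.65 [ 0.6231 -0.2818  0.0059] w 0.505 F [ 1.6 -0.1 -1.2] j [-11.  39.  -4.  -0. -47.  20.]
shift [ 0.002 -0.005 -0.011] turn [0.001 0.001 0.   ]
time_s: 11.25
tcp_pos: [0.6245, -0.2825, 0.1454]
ee_rot: [[0.152, -0.988, 0.005], [-0.988, -0.152, -0.001], [0.002, -0.005, -1.0]]
wrist_force: [0.2, -0.4, -2.7]
gripper_width: 0.503
11.25 [ 0.6245 -0.2825  0.1454] w 0.503 F [ 0.2 -0.4 -2.7] j [-11.  31.   4.   0. -62.  20.]
shift [-2.702  0.305  0.047] turn [-0.006 -0.003 -0.006]
```

View pics/red_fit.png

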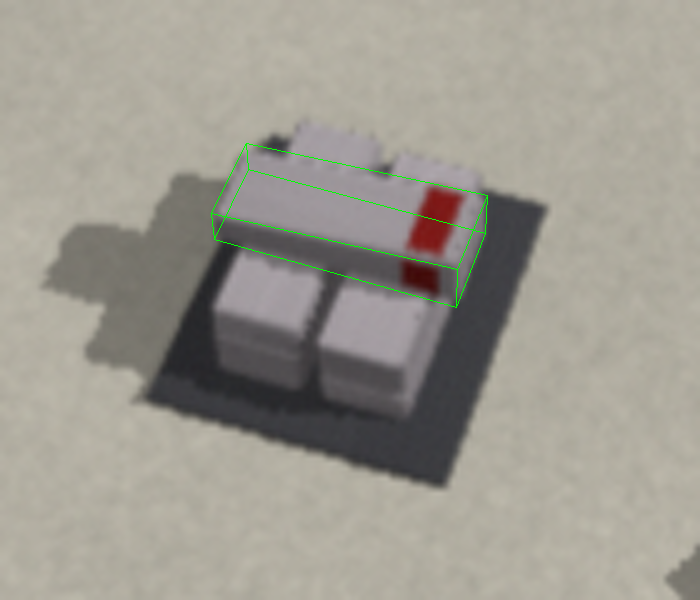

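```bash
python3 -m crank '[[1,[-0.2,0.022,0],[0,0,0]],[1,[-0.35,0.04,0],[0,0,0]],[1,[-0.35,0.04,0],[0,0,0]],[1,[-0.35,0.04,0],[0,0,0]],[1,[-0.36,0.04,0],[0,0,0]],[1,[-0.36,0.04,0],[0,0,0]],[1,[-0.36,0.04,0],[0,0,0]],[1,[-0.34,0.03,0],[0,0,0]]]';python3 -m crank '[[1,[0,0,0],[0,-0.05,0]],[1,[0,0,0],[0,-0.055,0]],[1,[0,0,0],[0,0,0]],[1,[0,0,0],[0,0,0]]]';python3 d.py .556 -.022 .087 -81 4.8
```

```text
time_s: 12.05
tcp_pos: [0.5513, -0.0212, 0.1394]
ee_rot: [[0.151, -0.989, -0.006], [-0.989, -0.151, 0.001], [-0.002, 0.006, -1.0]]
wrist_force: [0.3, -0.5, -3.3]
gripper_width: 0.504
time_s: 12.45
tcp_pos: [0.5527, -0.0228, 0.14]
ee_rot: [[0.149, -0.989, -0.017], [-0.985, -0.15, 0.081], [-0.083, 0.005, -0.997]]
wrist_force: [0.3, 0.1, -3.3]
gripper_width: 0.501
12.45 [ 0.5527 -0.0228  0.14  ] w 0.501 F [ 0.3  0.1 -3.3] j [ 12.  20. -13.  -6. -57.   0.]
shift [ 0.041 -0.036  0.528] turn [ 0.005 -0.001 -0.008]
```

```bash
python3 -m crank '[[1,[0.04,-0.02,0.15],[0.004,0,-0.008]],[1,[0,0,0.15],[0,0,0]],[1,[0,0,0.08],[0,0,0]],[1,[0,0,0],[0,0,0]],[1,[0,0,0],[0,0,0]]]';python3 d.py .556 -.022 .087 -81 4.8; python3 look.py 4;python3 - <<'E'
from h import *
import pickle
c=pickle.load(open("cams4.pkl","rb"))["scene"]
cv2.imwrite("pics/s4z.png",cv2.resize(c["img"][150:280,170:330],None,fx=4.5,fy=4.5,interpolation=cv2.INTER_CUBIC))
E
```

```text
time_s: 12.95
tcp_pos: [0.5559, -0.0229, 0.103]
ee_rot: [[0.157, -0.988, -0.012], [-0.984, -0.158, 0.082], [-0.083, -0.002, -0.997]]
wrist_force: [0.3, 0.5, -2.7]
gripper_width: 0.505
12.95 [ 0.5559 -0.0229  0.103 ] w 0.505 F [ 0.3  0.5 -2.7] j [ 12.  23. -16.  -6. -52.   1.]
shift [ 0.004 -0.002  0.161] turn [-0.002 -0.001  0.002]
```

View pics/s4z.png

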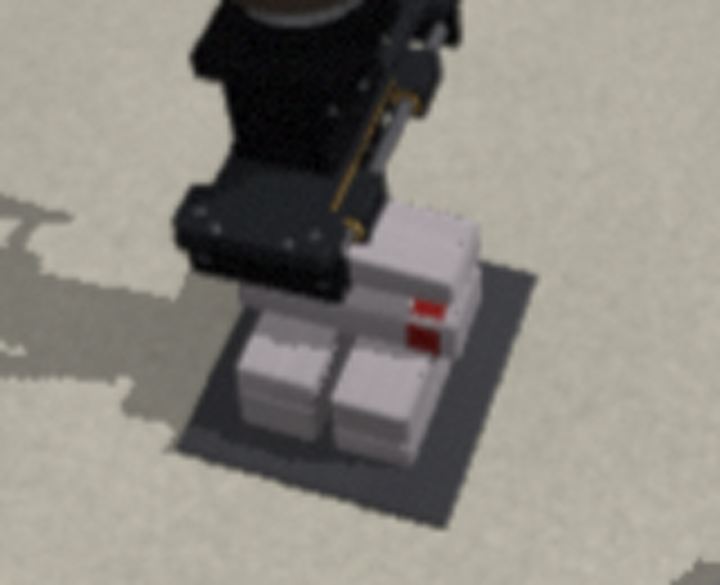

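Blue hovers aligned above red, with its thin end over red's banded thick end at about (430,310). I'm lowering until contact.

```bash
python3 -m crank '[[1,[0.004,0,0.08],[0,0,0]],[1,[0,0,0.04],[0,0,0]],[1,[0,0,0],[0,0,0]],[1,[0,0,0],[0,0,0]]]';python3 -m crank '[[1,[0,0,0.015],[0,0,0]],[1,[0,0,0],[0,0,0]]]';python3 d.py .556 -.022 .087 -81 4.8
```

```text
time_s: 13.45
tcp_pos: [0.5556, -0.0223, 0.0907]
ee_rot: [[0.157, -0.988, -0.012], [-0.984, -0.157, 0.083], [-0.083, -0.001, -0.997]]
wrist_force: [-0.1, 0.4, -3.1]
gripper_width: 0.504
time_s: 13.65
tcp_pos: [0.5556, -0.0221, 0.0894]
ee_rot: [[0.157, -0.988, -0.012], [-0.984, -0.157, 0.083], [-0.084, -0.002, -0.996]]
wrist_force: [-0.7, 0.5, -3.7]
gripper_width: 0.503
13.65 [ 0.5556 -0.0221  0.0894] w 0.503 F [-0.7  0.5 -3.7] j [ 12.  24. -16.  -6. -50.   1.]
shift [ 0.001 -0.004  0.024] turn [-0.002 -0.     0.001]
```

```bash
python3 -m crank '[[1,[0,0,0.012],[0,0,0]],[1,[0,0,0],[0,0,0]]]';python3 -m crank '[[1,[0,0,0.01],[0,0,0]],[1,[0,0,0],[0,0,0]]]'
```

```text
time_s: 13.85
tcp_pos: [0.5556, -0.022, 0.0881]
ee_rot: [[0.157, -0.988, -0.012], [-0.984, -0.157, 0.083], [-0.084, -0.001, -0.996]]
wrist_force: [-0.1, 0.3, -2.9]
gripper_width: 0.501
time_s: 14.05
tcp_pos: [0.5556, -0.022, 0.0871]
ee_rot: [[0.157, -0.988, -0.012], [-0.984, -0.157, 0.083], [-0.084, -0.001, -0.996]]
wrist_force: [-0.5, -0.1, -2.9]
gripper_width: 0.507
```

```bash
python3 -m crank '[[1,[0,0,0.008],[0,0,0]],[1,[0,0,0],[0,0,0]]]'
```

```text
time_s: 14.25
tcp_pos: [0.5557, -0.0219, 0.0867]
ee_rot: [[0.157, -0.988, -0.011], [-0.984, -0.157, 0.083], [-0.083, -0.002, -0.997]]
wrist_force: [-0.3, -0.2, -0.7]
gripper_width: 0.503
```

Contact. Release and retreat along the tool axis.

```bash
python3 -m crank '[[-0.3,[0,0,0],[0,0,0]],[-0.5,[0,0,0],[0,0,0]],[-0.5,[0,0,0],[0,0,0]],[-0.5,[0,0,0],[0,0,0]],[-0.5,[0,0,-0.1],[0,0,0]],[-0.5,[0,0,-0.3],[0,0,0]],[-0.5,[0,0,-0.4],[0,0,0]],[-0.5,[0,0,-0.3],[0,0,0]]]';python3 -m crank '[[-0.5,[0.4,0,-0.1],[0,0,0]],[-0.5,[0.4,0,-0.1],[0,0,0]],[-0.5,[0.4,0,-0.1],[0,0,0]],[-0.5,[0.4,0,-0.1],[0,0,0]],[-0.5,[0.4,0,-0.1],[0,0,0]],[-0.5,[0.4,0,-0.1],[0,0,0]],[-0.5,[0,0,0],[0,0,0]]]'; python3 look.py 5;python3 - <<'E'
from h import *
import pickle
cc=pickle.load(open("cams5.pkl","rb"))
for n,(a,b,u,v) in dict(scene=(150,280,170,330),top=(110,240,170,330)).items():
    c=cc[n];big=cv2.resize(c["img"][a:b,u:v],None,fx=4.5,fy=4.5,interpolation=cv2.INTER_CUBIC)
    y=np.radians(99);R=Ro.from_euler('z',y).as_matrix()@Ro.from_euler('y',np.arctan(10/120)).as_matrix()@Ro.from_euler('z',np.pi).as_matrix()
    for P,col in((world(W,(.5545,-.018,y),.056),(0,255,0)),(W@R.T+[.5545,-.018,.081],(255,0,255))):
        q=((proj(c,P)-[u,a]+.5)*4.5-.5).astype(int)
        for i,j in((0,1),(2,3),(4,5),(6,7),(0,2),(1,3),(4,6),(5,7),(0,4),(1,5),(2,6),(3,7)): cv2.line(big,tuple(map(int,q[i])),tuple(map(int,q[j])),col,1)
    cv2.imwrite(f"pics/{n}5z.png",big)
E
```

```text
time_s: 15.05
tcp_pos: [0.5577, -0.0314, 0.1992]
ee_rot: [[0.157, -0.988, -0.009], [-0.984, -0.158, 0.082], [-0.083, -0.005, -0.997]]
wrist_force: [0.5, 0.2, 0.1]
gripper_width: 0.75
time_s: 15.75
tcp_pos: [0.5956, -0.277, 0.2367]
ee_rot: [[0.152, -0.988, -0.009], [-0.985, -0.152, 0.081], [-0.081, -0.003, -0.997]]
wrist_force: [-0.6, -0.0, -0.2]
gripper_width: 0.75
```

View pics/scene5z.png

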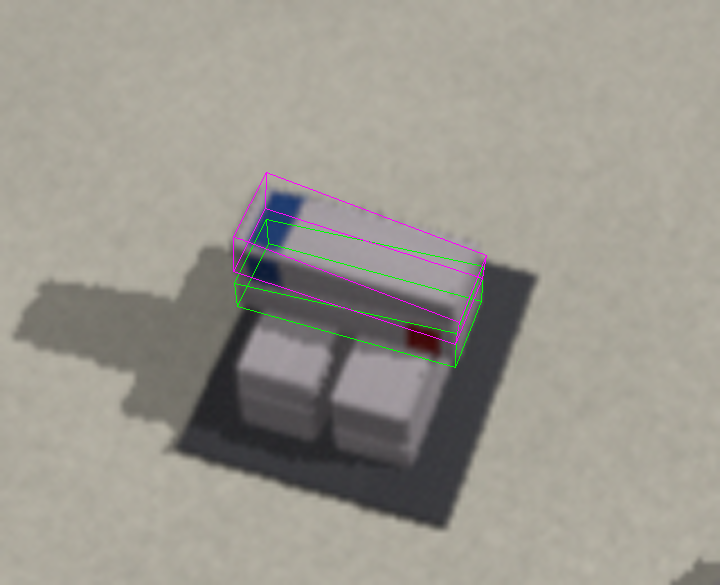

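View pics/top5z.png

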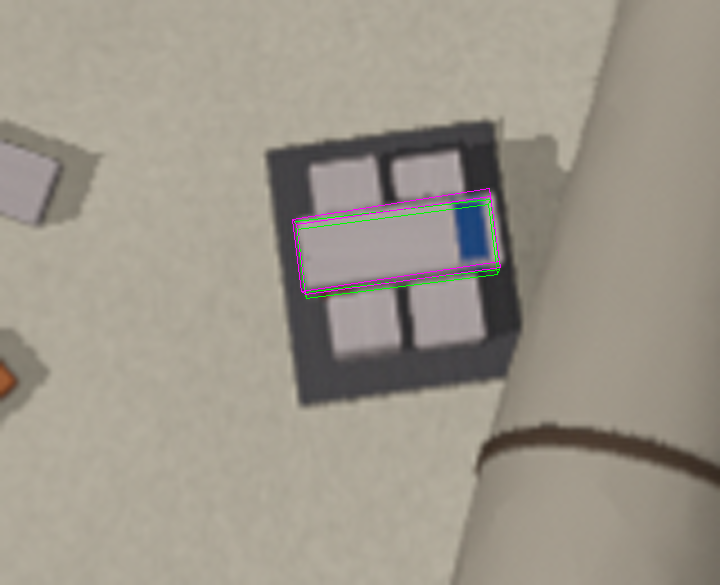

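My magenta overlay has the tilt sign reversed: it slopes the wrong way, while the ingot itself looks level. I'll redraw it with the sign corrected.

```bash
python3 - <<'E'
from h import *
import pickle
cc=pickle.load(open("cams5.pkl","rb"))
for n,(a,b,u,v) in dict(scene=(150,280,170,330)).items():
    c=cc[n];big=cv2.resize(c["img"][a:b,u:v],None,fx=4.5,fy=4.5,interpolation=cv2.INTER_CUBIC)
    y=np.radians(99);R=Ro.from_euler('z',y).as_matrix()@Ro.from_euler('y',-np.arctan(10/120)).as_matrix()@Ro.from_euler('z',np.pi).as_matrix()
    for P,col in((world(W,(.5545,-.018,y),.056),(0,255,0)),(W@R.T+[.5545,-.018,.081],(255,0,255))):
        q=((proj(c,P)-[u,a]+.5)*4.5-.5).astype(int)
        for i,j in((0,1),(2,3),(4,5),(6,7),(0,2),(1,3),(4,6),(5,7),(0,4),(1,5),(2,6),(3,7)): cv2.line(big,tuple(map(int,q[i])),tuple(map(int,q[j])),col,1)
    cv2.imwrite(f"pics/{n}6z.png",big)
E
```

```text
(no output)
```

View pics/scene6z.png

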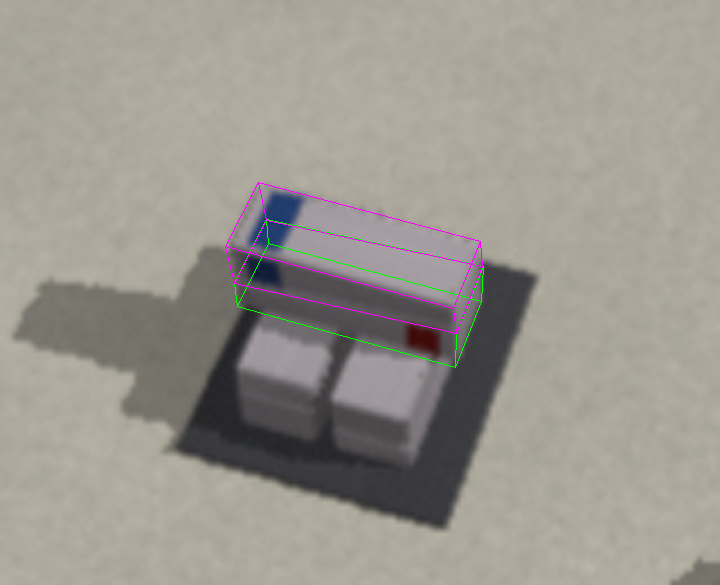

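The corrected overlay matches to within a few mm. Blue sits squarely on red with its thick end at (265,220), over red's thin end, and the top is level. Handing in.

```bash
python3 -c "
from station import r
print(r.finish_job())"
```

```text
the job is handed in; nothing more can be done
None
```

The stack is built and the job is handed in at about 16 s of the 51 s allowed; the hand-in gave no verdict. The red-banded ingot lies crosswise on the bottom layer. The blue-banded one lies on top of it, turned end for end.

- **Position:** In the last pictures, drawn outlines of the intended poses matched both ingots to within a few millimetres. The blue band sits over red's thin end, the top looks level, and the gripper is open and well clear of the stack.
- **Forces:** The wrist force stayed within about 5 N in every reading. As each ingot touched down, its weight came off the wrist before I released it.
- **Disagreements:** My first outline of the blue ingot sloped the wrong way because of a sign error in my drawing code; the corrected one fitted. I judged the final fit by eye from these outlines and did not re-measure the final poses. The two cameras' position fits for the layer and the ingots differed by up to about 4 mm.

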